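# Take the locked drive sleeve off the food processor

### The arm

A 7-joint arm with a two-finger parallel gripper is mounted at the origin on a cart in front of the work surface, level with it; the furniture and walls round the work are solid. World frame = base frame: x ahead of the robot, y to its left, z up, the work surface at z = 0. Lengths are in m, angles in rad, forces in N, time in s.
With the tool pointing down it reaches from about 0.4 to 0.875 m from the base axis. Payload 6.5 kg.
Tool frame: the origin (TCP) lies between the finger pads; the fingertips stand 14 mm ahead of it and the grasp point (between the pads) lies 5 mm behind it (arm.nose_length is the distance from the TCP to the fingertips, in m); z points along the fingers, y is the line along which they close (so a half turn about z gives the same grasp; the last joint's range is limited). The gripper opens to 88 mm and grips with 3 to 60 N. Pads are 18 mm wide; open, the fingers measure 123 mm over their backs; the gripper's body (75 mm by 187 mm) begins 45 mm behind the grasp point.
Start: joints at [1.048, 0.536, -0.004, 1.538, 0.003, 1.067, -0.071], TCP at [0.287, -0.583, 0.253] pointing down, gripper open.
Joint ranges: [-2.7, 2.7], [-0.37, 2.16], [-1.27, 1.26], [0.24, 2.4], [-1.31, 4.45], [0.19, 1.91], [-2.76, 2.76]. Speed limits (rad/s): [2.39, 2.39, 3.14, 3.14, 3.14, 3.14, 3.14].

### API

Orientations are given as a unit quaternion [w, x, y, z].
In Python, from bench import arm gives the robot as it stands.
- The arm moves only by the shell command python3 -m jog 'ROWS' [OPENING] [FORCE]. ROWS is JSON, a list of rows, each a list of 6 numbers: the shift along the tool's x, y, z each as a share of 100 mm, from -1 to 1, then the turn, a rotation vector about the tool's x, y, z each as a share of 180 degrees, from -1 to 1. A call has 1 to 8 rows; each row is the pose to reach, as a shift and turn from the pose commanded when the call began, along the tool's axes at that moment, turning the shorter way round; what a row does not reach only later rows make up. A row lasts 1/12 s, in which the tool goes at most 41.7 mm and 7.16 degrees, less where a joint would pass 70% of its speed; a pose out of reach is approached as far as the arm can. A call with a number of a shift or a turn outside -1 to 1 is refused whole. A call with a gripper value outside its range is refused whole. OPENING is the gripper's target within -1 to 1 (fully open at 1, half-way at 0, shut at -1), set as the call begins (- or left out, the last holds). The fingers move at their own pace and stop on an object; FORCE is the grip in N (left out, the last holds). Time passes only in rows, so rows that repeat a pose let the fingers close. It gives the time, the measured TCP pose, the force, the opening and the grip force at its end, in the units of the state.
- arm.observe(): the state, without advancing time (a new reading comes with each control period).
- arm.capture(name): name is "scene" or "top" or "wrist"; returns a dict with "img" (420x560x3 uint8, blue, green, red), "K" (3x3 intrinsics, pixels), "rvec" (rotation vector, rad) and "tvec" (3), from world to camera coordinates, as OpenCV has them; the wrist camera has in their place "tool_from_camera" (4x4, takes a point from camera to tool coordinates, whose origin is the TCP and whose axes are the flange's). Camera axes: x right, y down, z forward; pixel columns grow to the right and rows downward; lengths in m; the calibration is good to about 2 mm. A picture is of the moment at which its call begins: read the wrist's pose just before it. There is no depth.
- arm.close_job(): hands the job in; it is judged then, once.
Trained networks look in the newest picture that a camera, given by its name, has taken for a name from the list of things; names that differ only in an ending like _2 or _b are one class to them, and where a whole thing is asked for, a point or a joint stands for the part that bears it (a point fixed in the world has none). Each returns a list of dicts, best first, with "p" (0 to 1); they miss things now and then, are a little off and sometimes report something else, mostly with a low value. They report only what shows in the picture. A call takes as long as a camera call.
- arm.recognise(label, camera): "position" ([x, y, z] in m, in world coordinates, good to about 4 mm: the middle of the surface that is visible of it).
The state is a dict: "time_s": time; "joint_positions": joint angles; "qd": joint speeds; "tau": joint torques, N m; "ee_pos": TCP position; "eef_rot": TCP orientation; "ft_force": force on the tool from outside, world axes, zero at the start; "wrist_torque": the same for the moment, N m; "width": finger opening in m; "grasp_force": force on a finger pad.
Only numpy, scipy, OpenCV 4.12 (cv2) and the standard library are available. Lean on these libraries where they do the work, as an engineer would, in place of code of your own. Each camera call takes 0.05 s, during which the arm holds its last target. There are 200 camera calls.

### The job

Take the grey drive sleeve off the food processor's spindle for washing: it is held by a hidden bayonet lock, so pull it up only lightly and turn it anticlockwise, seen from above, until you feel it let go, then slide it straight up off the spindle without forcing it. Set it down gently, upright on its wide foot, in the steel draining tray, let go, and leave the other things where they are.

Things in the scene. Friction and masses are not known exactly. Their poses are not given: they have to be found in the camera images.
- sleeve: Drive sleeve to take off: ribbed grey plastic tube standing over the food processor's steel spindle. 70 mm tall, 44 mm outer diameter from 10 mm up, foot 52 mm across in the lowest 10 mm; about 0.12 kg. Origin: centre of its underside; z up along the tube. Round, so it may be gripped at any yaw, 40 to 50 mm up. It rests on the boss of the motor base.
- sleeve_top (a point): Centre of the sleeve's top. Its 6 mm cap has a plain 21 mm bore (2 mm to spare round the spindle). Hidden inside, 22 to 36 mm above the foot, is a flange with the same bore and two slots 8 mm wide, open above and below, one along the sleeve's +x and one along -x; elsewhere the tube is 34 mm wide inside. The spindle's lugs stand above this flange and must pass down through its slots.
- processor: Food processor's motor base, white plastic, 150 (x) x 160 (y) mm, immovable. Origin: centre of its underside on the worktop; z up; dial and keys face -x. Round boss in the middle, 66 mm high. From it the steel spindle, 17 mm thick with a rounded tip, stands up along z to 144 mm, 12 mm above the sleeve's top.
- lock (a point): Height of the lugs on the spindle's axis, 109 mm over the worktop, hidden in the sleeve (tells no angle). One lug to each side, 29 mm over the tips, 5 mm wide, 6 mm high, undersides 4 mm above the sleeve's flange. Their angle is unknown: turn the sleeve anticlockwise from above (+yaw) by 0.3 to 1.4 rad until slots meet lugs; window about 0.1 rad either way.
- spindle_tip (a point): The spindle's tip at rest, on its axis. While locked, the sleeve lifts 4 mm freely, then pulls the spindle up against a spring, 2.5 N per mm, hard stop at 12 mm. When slots meet lugs it springs down and the pull vanishes. Turning on with lugs in the slots bears hard on them: the spindle turns only at 0.4 N m. 25 N spoils the lock; pull 4 to 8 N. Free once raised 25 mm.
- tray: Low steel draining tray, 150 (x) x 160 (y) mm, walls 4 mm thick and 14 mm high, floor 4 mm above the worktop, immovable. Origin: centre of its underside on the worktop; z up.
- glass: Bystander, leave alone: clear drinking glass, 81 mm across, 93 mm tall. Origin: centre of its underside, z up.
- spice_jar: Bystander, leave alone: glass spice jar with a green cap, 46 mm across, 106 mm tall. Origin: centre of its underside, z up.
- teaspoon: Bystander, leave alone: teaspoon, 138 x 27 x 13 mm, lying lengthways away from the robot. Origin: centre of its underside, z up.
- mug: Bystander, leave alone: white mug, 91 x 123 x 96 mm. Origin: centre of its underside, z up.
- carton: Bystander, leave alone: small upright red carton, 54 x 49 x 124 mm. Origin: centre of its underside, z up.

How it is judged:
By the outcome, as a careful person would: the job done as asked, in the order asked, and still so for the second after the job is handed in, with the robot touching nothing.
It also fails if it takes over 64 s, if anything falls off the work surface, if the arm or the gripper's body presses on something with over 40 N, if the wrist force passes 120 N, or if a joint passes its speed limit or range.

## Working session

There is one attempt and no reset: what is moved stays moved. The work goes in short steps, Python scripts to look and compute and a shell command to move; the robot and the scene stay as the last step left them, time stands still between calls to the robot, and variables do not carry over. Pictures are saved under pics/ and viewed, at most 10 in all, crops included, and the job is handed in when it is done.

```bash
mkdir -p pics; python3 - <<'E'
from bench import arm
import cv2,numpy as np
for c in ("scene","top"):
    d=arm.capture(c); cv2.imwrite(f"pics/{c}1.png",d["img"])
    print(c,-cv2.Rodrigues(d["rvec"])[0].T@np.ravel(d["tvec"]))
    for n in ("sleeve","sleeve_top","processor","spindle_tip","tray","glass","spice_jar","teaspoon","mug","carton"):
        print(n,[(np.round(r["position"],3).tolist(),round(r["p"],2)) for r in arm.recognise(n,c)[:2]])
s=arm.observe(); print({k:np.round(v,3).tolist() for k,v in s.items()})
E
```

```text
scene [0.0568166  0.62848441 0.69401349]
sleeve [([0.462, 0.121, 0.106], 0.97)]
sleeve_top [([0.465, 0.115, 0.11], 0.67)]
processor [([0.449, 0.14, 0.062], 0.96), ([0.495, -0.229, 0.003], 0.41)]
spindle_tip []
tray [([0.5, -0.225, 0.008], 0.77), ([0.45, 0.141, 0.058], 0.57)]
glass [([0.449, 0.146, 0.057], 0.68), ([0.687, -0.019, 0.063], 0.57)]
spice_jar [([0.559, -0.029, 0.074], 0.56), ([0.466, 0.118, 0.107], 0.31)]
teaspoon [([0.462, -0.042, 0.008], 0.69), ([0.686, -0.016, 0.065], 0.32)]
mug [([0.679, -0.156, 0.072], 0.86)]
carton [([0.585, -0.364, 0.063], 0.69), ([0.46, -0.04, 0.008], 0.49)]
top [ 0.44690277 -0.11697115  1.16208498]
sleeve [([0.478, 0.097, 0.136], 0.91)]
sleeve_top [([0.473, 0.095, 0.136], 0.57)]
processor [([0.476, 0.096, 0.061], 0.91)]
spindle_tip [([0.475, 0.1, 0.061], 0.93)]
tray [([0.501, -0.226, 0.001], 0.82), ([0.471, 0.096, 0.058], 0.55)]
glass [([0.706, -0.027, 0.026], 0.75)]
spice_jar [([0.56, -0.043, 0.101], 0.69)]
teaspoon [([0.48, -0.044, 0.007], 0.73)]
mug [([0.688, -0.173, 0.037], 0.85), ([0.475, 0.091, 0.135], 0.62)]
carton [([0.474, 0.101, 0.06], 0.63), ([0.596, -0.376, 0.093], 0.59)]
{'time_s': 1.1, 'joint_positions': [1.048, 0.536, -0.004, 1.538, 0.003, 1.067, -0.071], 'qd': [0.001, -0.0, -0.0, 0.0, -0.001, -0.002, 0.001], 'tau': [-0.0, -57.09, 0.99, -25.192, -0.056, 0.011, 0.0], 'ee_pos': [0.287, -0.583, 0.253], 'eef_rot': [-0.0, 0.974, 0.226, 0.0], 'ft_force': [0.558, 0.466, 0.183], 'wrist_torque': [0.008, -0.018, 0.021], 'grasp_force': 0.0, 'width': 0.088}
```

View pictures.

View pics/scene1.png

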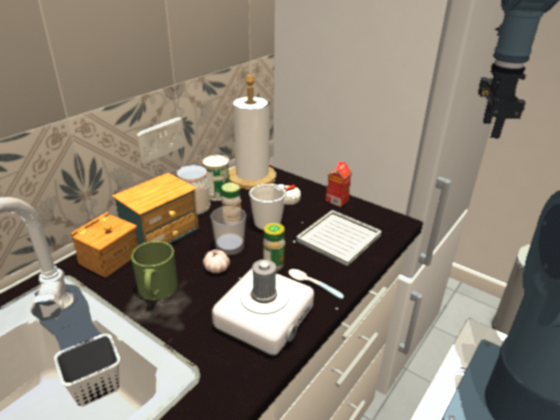

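View pics/top1.png

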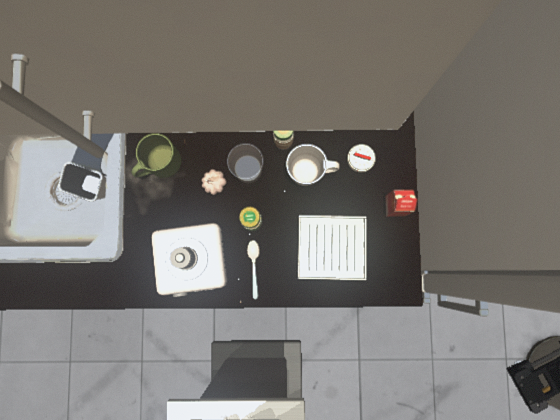

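```bash
cat > h.py <<'E'
from bench import arm
import cv2,numpy as np
from scipy.spatial.transform import Rotation as R
def back(d,uv,z):
    Rm=cv2.Rodrigues(d["rvec"])[0]; t=np.ravel(d["tvec"]); c=-Rm.T@t
    r=Rm.T@np.linalg.inv(d["K"])@np.array([uv[0],uv[1],1.]); return c+r*(z-c[2])/r[2]
def proj(d,p): return cv2.projectPoints(np.array(p,float).reshape(-1,3),d["rvec"],d["tvec"],d["K"],None)[0].reshape(-1,2)
E
python3 - <<'E'
from h import *
d=arm.capture("top"); im=d["img"]
a=np.linspace(0,2*np.pi,40)
k=8
def crop(u,v,w,h): return cv2.resize(im[v:v+h,u:u+w],None,fx=k,fy=k,interpolation=cv2.INTER_CUBIC)
c=crop(150,220,80,75)
for r,z,col,(x,y) in ((.022,.136,(0,0,255),(.475,.0965)),(.0085,.14,(0,255,0),(.475,.0965))):
    p=proj(d,np.c_[x+r*np.cos(a),y+r*np.sin(a),0*a+z])
    cv2.polylines(c,[np.int32((p-[150,220]+.5)*k)],True,col,1)
cv2.imwrite("pics/c1.png",c)
print(proj(d,[.475,.0965,.136]), [np.round(back(d,q,0.014),4) for q in ((298,215),(367,215),(298,280),(367,280))])
E
```

```text
[[183.61625849 257.71022076]] [array([ 0.5769, -0.1503,  0.014 ]), array([ 0.575, -0.314,  0.014]), array([ 0.4237, -0.1479,  0.014 ]), array([ 0.4222, -0.309 ,  0.014 ])]
```

View pics/c1.png

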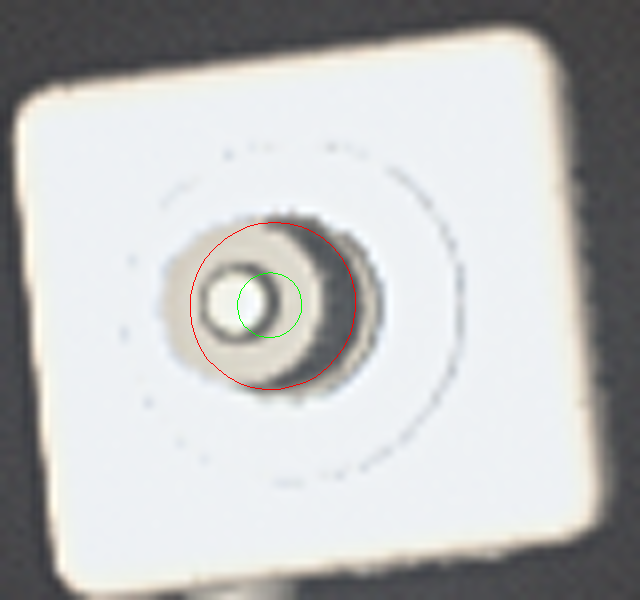

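```bash
python3 - <<'E'
from h import *
d=arm.capture("top")
print(back(d,(179.6,257.4),.136),back(d,(178.9,257.3),.146))
# base corners at z~.06 : centre of white square
print([np.round(back(d,(150+x/8-.5,220+y/8-.5),.05),3) for x,y in ((15,95),(550,28),(605,530),(70,595))])
c=arm.capture("scene"); im=c["img"]; u,v=225,240
o=cv2.resize(im[v:v+75,u:u+80],None,fx=8,fy=8,interpolation=cv2.INTER_CUBIC)
a=np.linspace(0,2*np.pi,40); x,y,_=back(d,(179.6,257.4),.136)
for r,z,col in ((.022,.136,(0,0,255)),(.026,.067,(0,255,0))):
    p=proj(c,np.c_[x+r*np.cos(a),y+r*np.sin(a),0*a+z]); cv2.polylines(o,[np.int32((p-[u,v]+.5)*8)],True,col,1)
cv2.imwrite("pics/c2.png",o)
E
```

```text
[0.47573819 0.10504408 0.136     ] [0.47568049 0.10435688 0.146     ]
[array([0.539, 0.19 , 0.05 ]), array([0.556, 0.035, 0.05 ]), array([0.413, 0.019, 0.05 ]), array([0.396, 0.171, 0.05 ])]
```

View pics/c2.png

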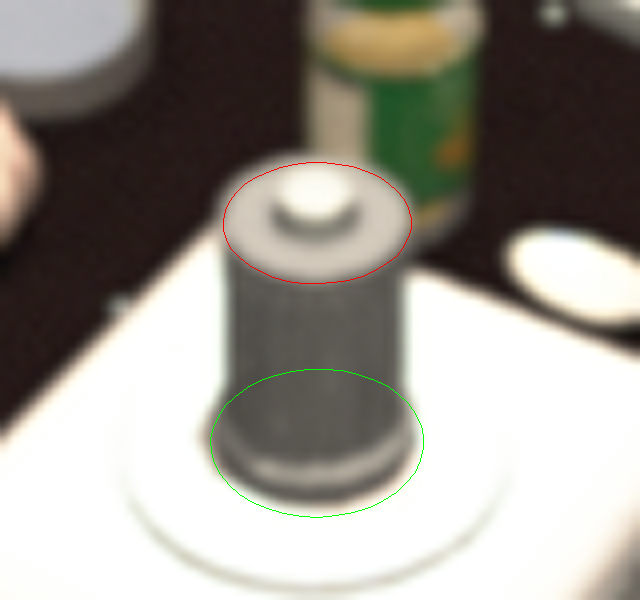

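The axis is near (0.476, 0.104). I'll keep the tool's orientation while travelling: move clear of the fridge first, then go over the sleeve.

```bash
python3 -m jog '[[0.16,-0.33,0],[0.32,-0.66,0],[0.48,-0.98,0]]' 1; python3 -m jog '[[0.16,-0.33,0],[0.32,-0.66,0],[0.48,-0.98,0]]'
```

```text
invalid input
invalid input
```

```bash
python3 -m jog '[[0.16,-0.33,0,0,0,0],[0.32,-0.66,0,0,0,0],[0.48,-0.98,0,0,0,0]]' 1; python3 -m jog '[[0.16,-0.33,0,0,0,0],[0.32,-0.66,0,0,0,0],[0.48,-0.98,0,0,0,0],[0.48,-0.98,0,0,0,0]]'
```

```text
time_s: 1.5
ee_pos: [0.2862, -0.4729, 0.2524]
eef_rot: [-0.0, 0.974, 0.226, -0.0]
ft_force: [0.5, 0.1, -0.1]
width: 0.0884
grasp_force: 0.0
time_s: 1.83
ee_pos: [0.2865, -0.3587, 0.2524]
eef_rot: [-0.002, 0.973, 0.229, -0.0]
ft_force: [0.7, 0.4, 0.8]
width: 0.0883
grasp_force: 0.0
```

```bash
for i in 1 2; do python3 -m jog '[[0.28,-0.16,0,0,0,0],[0.56,-0.32,0,0,0,0],[0.85,-0.48,0,0,0,0]]'>/dev/null; done; for i in 1 2; do python3 -m jog '[[0.23,-0.27,0,0,0,0],[0.46,-0.54,0,0,0,0],[0.69,-0.8,0,0,0,0]]' >/dev/null; done;  python3 -m jog '[[0.23,-0.27,0,0,0,0],[0.46,-0.54,0,0,0,0],[0.69,-0.8,0,0,0,0],[0.69,-0.8,0,0,0,0],[0.69,-0.8,0,0,0,0]]'
python3 - <<'E'
from h import *
s=arm.observe(); print(s["joint_positions"],s["ee_pos"],s["eef_rot"])
w=arm.capture("wrist"); cv2.imwrite("pics/w1.png",w["img"]); 
for n in("sleeve_top","sleeve","spindle_tip"): print(n,[(np.round(r["position"],4),round(r["p"],2)) for r in arm.recognise(n,"wrist")[:2]])
# project axis estimate
q=s["eef_rot"]; T=np.eye(4); T[:3,:3]=R.from_quat([q[1],q[2],q[3],q[0]]).as_matrix(); T[:3,3]=s["ee_pos"]
C=np.linalg.inv(T@w["tool_from_camera"])
for p in ([.476,.104,.136],[.476,.104,.146],[.476,.104,.066]):
    x=C[:3,:3]@p+C[:3,3]; print(p,(w["K"]@x/x[2])[:2])
E
```

```text
time_s: 3.25
ee_pos: [0.477, 0.1046, 0.2528]
eef_rot: [-0.0, 0.974, 0.228, 0.0]
ft_force: [0.6, 0.3, 1.0]
width: 0.0884
grasp_force: 0.0
[ 0.05175588  0.29255037 -0.42557727  1.93668102  0.14677005  0.94171566
 -1.55459576] [0.47699442 0.1046439  0.25276384] [-4.45347145e-04  9.73594982e-01  2.28281737e-01  2.47069750e-04]
sleeve_top [(array([0.4829, 0.1078, 0.1378]), 0.65)]
sleeve []
spindle_tip [(array([0.4955, 0.1142, 0.0638]), 0.9), (array([0.4878, 0.1086, 0.1374]), 0.42)]
[0.476, 0.104, 0.136] [281.25880757 220.02725205]
[0.476, 0.104, 0.146] [281.2357384  223.68691825]
[0.476, 0.104, 0.066] [281.38228777 200.43850187]
```

View pics/w1.png

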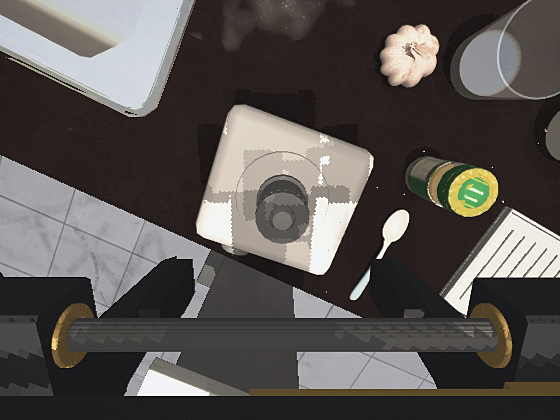

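The picture shows the sleeve top at about (282, 219), midway between the fingers and within 1 px of where I predicted it, so the axis estimate holds. I'm going down to 45 mm up the sleeve.

```bash
python3 -m jog '[[-0.01,0,0.25,0,0,0],[-0.01,0,0.5,0,0,0],[-0.01,0,0.73,0,0,0]]'; python3 -m jog '[[0,0,0.2,0,0,0],[0,0,0.4,0,0,0],[0,0,0.6,0,0,0],[0,0,0.74,0,0,0],[0,0,0.74,0,0,0],[0,0,0.74,0,0,0]]'; python3 -m jog '[[0,0,0,0,0,0],[0,0,0,0,0,0],[0,0,0,0,0,0],[0,0,0,0,0,0],[0,0,0,0,0,0],[0,0,0,0,0,0],[0,0,0,0,0,0],[0,0,0,0,0,0]]' -1 15
```

```text
time_s: 3.7
ee_pos: [0.4758, 0.1007, 0.1791]
eef_rot: [0.0, 0.974, 0.225, 0.0]
ft_force: [-0.1, 0.3, -0.1]
width: 0.088
grasp_force: 0.0
time_s: 4.2
ee_pos: [0.4753, 0.1012, 0.1056]
eef_rot: [0.0, 0.974, 0.226, -0.001]
ft_force: [0.0, 0.2, 0.8]
width: 0.0882
grasp_force: 0.0
time_s: 4.87
ee_pos: [0.4756, 0.1024, 0.1059]
eef_rot: [0.0, 0.974, 0.226, 0.0]
ft_force: [-2.0, 1.0, 2.6]
width: 0.044
grasp_force: 15.0
```

```bash
python3 -m jog '[[0,-0.012,0,0,0,0],[0,-0.012,0,0,0,0],[0,-0.012,0,0,0,0]]' -1 20;  python3 -m jog '[[0,0,-0.02,0,0,0],[0,0,-0.04,0,0,0],[0,0,-0.04,0,0,0],[0,0,-0.04,0,0,0],[0,0,-0.04,0,0,0]]'; python3 -m jog '[[0,0,-0.01,0,0,0],[0,0,-0.01,0,0,0],[0,0,-0.01,0,0,0],[0,0,-0.01,0,0,0]]'
```

```text
time_s: 5.12
ee_pos: [0.4754, 0.1031, 0.1059]
eef_rot: [0.0, 0.974, 0.226, 0.0]
ft_force: [0.3, -2.2, 3.0]
width: 0.0439
grasp_force: 20.0
time_s: 5.53
ee_pos: [0.4749, 0.1034, 0.1096]
eef_rot: [-0.0, 0.974, 0.226, -0.0]
ft_force: [-0.4, -0.5, -0.5]
width: 0.044
grasp_force: 20.0
time_s: 5.87
ee_pos: [0.4748, 0.1034, 0.1105]
eef_rot: [-0.0, 0.974, 0.226, -0.0]
ft_force: [0.3, 0.2, -3.3]
width: 0.044
grasp_force: 20.0
```

```bash
python3 -m jog '[[0,0,-0.008,0,0,0],[0,0,-0.015,0,0,0],[0,0,-0.015,0,0,0],[0,0,-0.015,0,0,0]]'; python3 -m jog '[[0,0,0,0,0,-0.02],[0,0,0,0,0,-0.04],[0,0,0,0,0,-0.06],[0,0,0,0,0,-0.08],[0,0,0,0,0,-0.08],[0,0,0,0,0,-0.08]]'; python3 -c "
from h import *
print(arm.observe()['wrist_torque'])"
```

```text
time_s: 6.2
ee_pos: [0.4748, 0.1034, 0.112]
eef_rot: [-0.0, 0.974, 0.226, -0.0]
ft_force: [0.1, 1.6, -7.8]
width: 0.0438
grasp_force: 20.0
time_s: 6.7
ee_pos: [0.4749, 0.1029, 0.112]
eef_rot: [0.0, 0.938, 0.346, -0.0]
ft_force: [0.0, -0.3, -7.2]
width: 0.0439
grasp_force: 20.0
[-0.09340918 -0.00625175  0.0458596 ]
```

```bash
python3 -m jog '[[0,0,0,0,0,-0.01],[0,0,0,0,0,-0.02],[0,0,0,0,0,-0.03],[0,0,0,0,0,-0.03]]' | grep -E "rot|ft"; python3 -c "
from h import *
print(arm.observe()['wrist_torque'][2])"
```

```text
eef_rot: [0.0, 0.921, 0.39, -0.0]
ft_force: [0.7, -0.1, -7.3]
-0.004637969362753789
```

```bash
python3 -m jog '[[0,0,0,0,0,-0.01],[0,0,0,0,0,-0.02],[0,0,0,0,0,-0.03],[0,0,0,0,0,-0.03]]' | grep -E "rot|ft"; python3 -c "
from h import *
print(arm.observe()['wrist_torque'][2])"
```

```text
eef_rot: [0.0, 0.901, 0.433, -0.0]
ft_force: [-0.2, -1.4, -6.1]
-0.011922832351378783
```

```bash
python3 -m jog '[[0,0,0,0,0,-0.01],[0,0,0,0,0,-0.02],[0,0,0,0,0,-0.03],[0,0,0,0,0,-0.03]]' | grep -E "rot|ft"; python3 -c "
from h import *
print(arm.observe()['wrist_torque'][2])"
```

```text
eef_rot: [-0.0, 0.88, 0.475, -0.001]
ft_force: [-1.8, -0.0, -6.2]
-0.0330371092139911
```

```bash
python3 -m jog '[[0,0,0,0,0,-0.01],[0,0,0,0,0,-0.02],[0,0,0,0,0,-0.02]]' | grep -E "rot|ft"; python3 -c "
from h import *
print(arm.observe()['wrist_torque'][2])"
```

```text
eef_rot: [-0.0, 0.865, 0.502, -0.0]
ft_force: [-1.9, -0.5, -5.6]
-0.05276695570994598
```

```bash
python3 -m jog '[[0,0,0,0,0,-0.01],[0,0,0,0,0,-0.02],[0,0,0,0,0,-0.02]]' | grep -E "rot|ft"; python3 -c "
from h import *
print(arm.observe()['wrist_torque'][2])"
```

```text
eef_rot: [0.0, 0.849, 0.529, 0.001]
ft_force: [-0.7, 0.7, -2.0]
0.017764737020720095
```

```bash
python3 -m jog '[[0,0,0,0,0,-0.01],[0,0,0,0,0,-0.02],[0,0,0,0,0,-0.02]]' | grep -E "rot|ft"; python3 -c "
from h import *
print(arm.observe()['wrist_torque'][2])"
```

```text
eef_rot: [0.0, 0.832, 0.555, 0.001]
ft_force: [0.4, -0.1, -1.0]
0.026724427325448268
```

The pull dropped to just the sleeve's weight, so the lugs have entered the slots and the angle should be near the middle of the window. I'll lift slowly.

```bash
python3 -m jog '[[0,0,-0.03,0,0,0],[0,0,-0.06,0,0,0],[0,0,-0.06,0,0,0],[0,0,-0.06,0,0,0]]'; python3 -c "
from h import *
print(arm.observe()['wrist_torque'])"
```

```text
time_s: 8.78
ee_pos: [0.4758, 0.1033, 0.1188]
eef_rot: [0.0, 0.831, 0.556, 0.001]
ft_force: [2.2, -2.2, -0.5]
width: 0.0443
grasp_force: 20.0
[-0.40598499 -0.46471113 -0.02774664]
```

```bash
python3 -m jog '[[0,0,0,0,0,0],[0,0,0,0,0,0],[0,0,0,0,0,0]]' | grep -E "pos|ft"; python3 -c "
from h import *
print(arm.observe()['wrist_torque'])"
```

```text
ee_pos: [0.4757, 0.1033, 0.1184]
ft_force: [2.2, -2.5, 1.5]
[-0.48601469 -0.70592205 -0.06333467]
```

```bash
python3 -m jog '[[-0.005,0.013,0,0,0,0],[-0.005,0.013,0,0,0,0],[-0.005,0.013,0,0,0,0]]' | grep -E "pos|ft|rot"; python3 -c "
from h import *
print(arm.observe()['wrist_torque'])"
```

```text
ee_pos: [0.4755, 0.1026, 0.1179]
eef_rot: [-0.0, 0.831, 0.556, -0.0]
ft_force: [0.2, -0.4, -1.2]
[-0.12336407 -0.10519617 -0.02949645]
```

Relieved: only the sleeve's weight is left. I'll keep lifting in steps.

```bash
python3 -m jog '[[0,0,-0.04,0,0,0],[0,0,-0.08,0,0,0],[0,0,-0.08,0,0,0],[0,0,-0.08,0,0,0]]' | grep -E "pos|ft|rot"; python3 -c "
from h import *
print(arm.observe()['wrist_torque'])"
```

```text
ee_pos: [0.4761, 0.1027, 0.1265]
eef_rot: [-0.0, 0.831, 0.556, 0.0]
ft_force: [0.2, -0.8, -1.0]
[-0.05094011 -0.02925684  0.01221054]
```

```bash
python3 -m jog '[[0,0,-0.04,0,0,0],[0,0,-0.08,0,0,0],[0,0,-0.12,0,0,0],[0,0,-0.12,0,0,0],[0,0,-0.12,0,0,0]]' | grep -E "pos|ft|rot"; python3 -c "
from h import *
print(arm.observe()['wrist_torque'])"
```

```text
ee_pos: [0.4764, 0.1024, 0.1385]
eef_rot: [0.0, 0.831, 0.556, 0.0]
ft_force: [1.1, -0.2, -1.1]
[-0.01173261 -0.01582521  0.02200559]
```

```bash
python3 -m jog '[[0,0,-0.06,0,0,0],[0,0,-0.12,0,0,0],[0,0,-0.18,0,0,0],[0,0,-0.24,0,0,0],[0,0,-0.24,0,0,0]]' | grep -E "pos|ft|rot"; python3 -c "
from h import *
print(arm.observe()['wrist_torque'])"
```

```text
ee_pos: [0.4769, 0.1027, 0.1636]
eef_rot: [0.0, 0.831, 0.556, 0.001]
ft_force: [-0.2, 0.2, -2.4]
[-0.02612184 -0.07630507 -0.03802666]
```

```bash
python3 -m jog '[[0,0,-0.1,0,0,0],[0,0,-0.2,0,0,0],[0,0,-0.3,0,0,0],[0,0,-0.45,0,0,0],[0,0,-0.6,0,0,0],[0,0,-0.6,0,0,0]]' | grep -E "pos|ft|rot"; python3 - <<'E'
from h import *
s=arm.observe(); print(s['wrist_torque'],s['joint_positions'],s['width'])
t=arm.capture("top"); cv2.imwrite("pics/t2.png",t["img"])
a=R.from_quat(np.r_[s["eef_rot"][1:],s["eef_rot"][0]]).as_matrix()
print(a.T@(np.array([.499,-.230,s["ee_pos"][2]])-s["ee_pos"])*10)
E
```

```text
ee_pos: [0.4778, 0.1031, 0.2253]
eef_rot: [0.001, 0.831, 0.556, 0.002]
ft_force: [0.5, 0.3, -0.7]
[-0.01989424 -0.09946655  0.0069744 ] [ 0.21929884  0.36543445 -0.63437042  1.95710706  0.2753057   0.89915248
 -0.94706307] 0.04402361274966493
[-2.99867194e+00  1.46641421e+00 -2.02478039e-03]
```

View pics/t2.png

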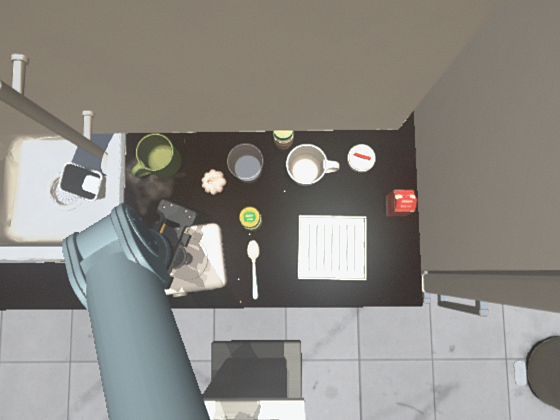

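The sleeve is off and everything else is where it was. The tray is centred at about pixel (332, 247), and I'm carrying the sleeve there.

```bash
for i in 1 2 3 4; do python3 -m jog '[[-0.19,0.09,0,0,0,0],[-0.38,0.18,0,0,0,0],[-0.57,0.28,0,0,0,0],[-0.75,0.37,0,0,0,0],[-0.75,0.37,0,0,0,0]]' | grep -E "pos|rot|ft|width"; done
```

```text
ee_pos: [0.4813, 0.0143, 0.2212]
eef_rot: [0.0, 0.833, 0.554, -0.001]
ft_force: [-0.4, 0.4, -1.1]
width: 0.044
ee_pos: [0.4869, -0.0685, 0.2214]
eef_rot: [0.0, 0.833, 0.554, -0.001]
ft_force: [0.9, -0.3, -2.1]
width: 0.0441
ee_pos: [0.4926, -0.1514, 0.2215]
eef_rot: [0.0, 0.832, 0.554, -0.001]
ft_force: [0.5, -1.0, -1.0]
width: 0.044
ee_pos: [0.4982, -0.2345, 0.2216]
eef_rot: [0.0, 0.832, 0.554, -0.001]
ft_force: [-0.5, -0.4, -1.2]
width: 0.0439
```

```bash
python3 -m jog '[[0,0,0.25,0,0,0],[0,0,0.5,0,0,0],[0,0,0.75,0,0,0],[0,0,0.9,0,0,0]]' >/dev/null; python3 -m jog '[[0,0,0.2,0,0,0],[0,0,0.4,0,0,0],[0,0,0.6,0,0,0],[0,0,0.7,0,0,0],[0,0,0.76,0,0,0],[0,0,0.78,0,0,0],[0,0,0.78,0,0,0],[0,0,0.78,0,0,0]]'
```

```text
time_s: 13.67
ee_pos: [0.4992, -0.2313, 0.055]
eef_rot: [0.001, 0.831, 0.556, 0.0]
ft_force: [-0.9, -0.1, -0.4]
width: 0.0436
grasp_force: 20.0
```

```bash
python3 -m jog '[[0,0,0.02,0,0,0],[0,0,0.04,0,0,0],[0,0,0.06,0,0,0],[0,0,0.08,0,0,0],[0,0,0.08,0,0,0],[0,0,0.08,0,0,0]]' | grep -E "pos|ft"; python3 -m jog '[[0,0,0.01,0,0,0],[0,0,0.02,0,0,0],[0,0,0.02,0,0,0],[0,0,0.02,0,0,0]]' | grep -E "pos|ft"
```

```text
ee_pos: [0.4984, -0.2313, 0.0461]
ft_force: [0.5, 0.8, -1.7]
ee_pos: [0.4984, -0.2313, 0.0442]
ft_force: [0.9, 0.4, -1.8]
```

```bash
python3 -m jog '[[0,0,0.005,0,0,0],[0,0,0.01,0,0,0],[0,0,0.01,0,0,0],[0,0,0.01,0,0,0]]' | grep -E "pos|ft"
```

```text
ee_pos: [0.4986, -0.2314, 0.0439]
ft_force: [-1.8, 1.3, 7.7]
```

Touchdown: 7.7 N upward. I'll ease off slightly and let go.

```bash
python3 -m jog '[[0,0,-0.005,0,0,0],[0,0,-0.006,0,0,0],[0,0,-0.006,0,0,0]]' | grep -E "pos|ft"; python3 -m jog '[[0,0,0,0,0,0],[0,0,0,0,0,0],[0,0,0,0,0,0],[0,0,0,0,0,0],[0,0,0,0,0,0],[0,0,0,0,0,0],[0,0,0,0,0,0],[0,0,0,0,0,0]]' 1; for i in 1 2; do python3 -m jog '[[0,0,-0.1,0,0,0],[0,0,-0.2,0,0,0],[0,0,-0.4,0,0,0],[0,0,-0.6,0,0,0],[0,0,-0.8,0,0,0],[0,0,-0.8,0,0,0]]'|grep -E "pos|ft|width"; done
python3 - <<'E'
from h import *
w=arm.capture("scene"); cv2.imwrite("pics/s3.png",w["img"][130:410,180:440].repeat(2,0).repeat(2,1))
print(arm.recognise("sleeve","scene")[:2])
E
```

```text
ee_pos: [0.4986, -0.2314, 0.0439]
ft_force: [-0.3, 0.1, 1.5]
time_s: 15.75
ee_pos: [0.4985, -0.2314, 0.0438]
eef_rot: [0.0, 0.831, 0.556, 0.0]
ft_force: [1.1, -0.0, -0.9]
width: 0.0881
grasp_force: 0.0
ee_pos: [0.5011, -0.2322, 0.1284]
ft_force: [0.8, -0.4, -0.1]
width: 0.0879
ee_pos: [0.5004, -0.2318, 0.2076]
ft_force: [-1.3, -0.7, 0.4]
width: 0.0878
[{'position': [0.4916, -0.2108, 0.0473], 'p': 0.77}]
```

View pics/s3.png

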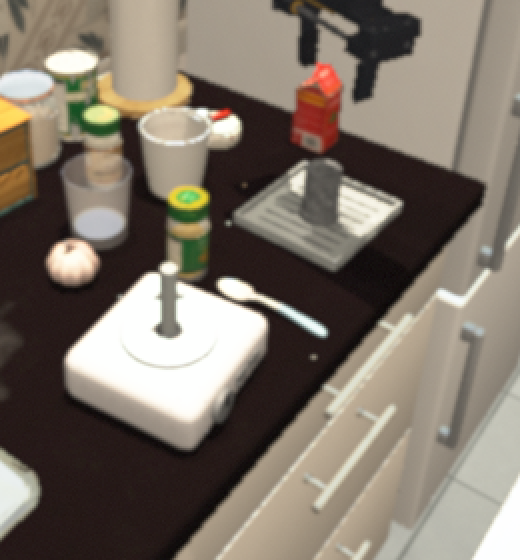

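The picture shows the sleeve upright in the tray (crop pixel 322, 195), the spindle bare with both lugs showing (168, 295), and the bystanders where they were.

```bash
python3 -c "
from bench import arm
print(arm.close_job())"
```

```text
the job is handed in; nothing more can be done
None
```

The sleeve is off the spindle and standing upright in the draining tray, released; the last picture shows the other things where they were, and the job is handed in.

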